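# Retract the telescoping work stop until its spring catch clicks into the sleeve

## Robot

A 6-joint arm with a two-finger parallel gripper is mounted at the origin on a cart in front of the work surface, level with it; the furniture and walls round the work are solid. World frame = base frame: x ahead of the robot, y to its left, z up, the work surface at z = 0. Lengths are in m, angles in degrees, forces in N, time in s.
With the tool pointing down it reaches from about 0.35 to 0.875 m from the base axis. Payload 4.2 kg.
Tool frame: the origin (TCP) lies at the very end of the fingers, on their centre line; the grasp point (between the pads) lies 19 mm behind it; z points along the fingers, y is the line along which they close (so a half turn about z gives the same grasp; the last joint's range is limited). The gripper opens to 87 mm and grips with 3 to 60 N. Pads are 19 mm wide; open, the fingers measure 117 mm over their backs; the gripper's body (75 mm by 190 mm) begins 51 mm behind the grasp point.
Start: joints at [91.249, 22.042, 0.453, 0, -68.411, -14.817], TCP at [0.147, 0.608, 0.223] pointing down, gripper open.
Joint ranges: [-179.83, 179.83], [-69.29, 118.12], [-61.27, 80.66], [-181.25, 117.63], [-171.15, -9.14], [-177.46, 177.46]. Speed limits (degrees/s): [159.86, 159.86, 180, 180, 180, 180].

## Interface

Orientations are given as a 3x3 rotation matrix whose columns are the frame's x, y, z axes.
In Python, from station import sense, cams, r gives the robot as it stands. The module is installed in compiled form; this text tells all that it offers.
- The arm moves only by the tool step_arm, never from a script. Its argument "targets" is text: rows parted by semicolons, each of 4 numbers parted by spaces: the shift along the tool's x, y, z in cm, then the turn about the tool's z in degrees. In form: x y z turn; .... A call has 1 to 12 rows; each row shifts and turns the commanded pose from where the row before left it, along the tool's axes as they then stand; what a row does not reach is not made up. A row lasts 1/12 s, in which the tool goes at most 41.7 mm and 7.16 degrees, less where a joint would pass 70% of its speed; a pose out of reach is approached as far as the arm can. A call with a gripper value outside its range is refused whole. "claw" is the finger opening in cm, from 0 to 8.7, set as the call begins (left out, the last holds). The fingers move at their own pace and stop on an object; the grip force is fixed at half the most. Time passes only in rows, so rows that do not move let the fingers close. It gives the time, the measured TCP pose, the force, the opening and the grip force at its end, in the units of the state.
- sense(): the state, without advancing time (a new reading comes with each control period).
- cams.capture(name): name is "scene" or "top" or "wrist"; returns a dict with "frame" (400x640x3 uint8, blue, green, red), "vertical_fov" (degrees; the focal length in pixels is half the picture's height over the tangent of half this angle, whatever the lens; pixels are square), "cx", "cy" (the principal point, pixels), "dist_coeffs" ([k1, k2, p1, p2, k3] as OpenCV has them; the pictures are not rectified), "eye" and "rotation" of the camera in the world; the wrist camera has in their place "tool_from_camera" (4x4, takes a point from camera to tool coordinates, whose origin is the TCP and whose axes are the flange's). Camera axes: x right, y down, z forward; pixel columns grow to the right and rows downward; lengths in m; the calibration is good to about 2 mm. A picture is of the moment at which its call begins: read the wrist's pose just before it. There is no depth.
- r.finish_job(): hands the job in; it is judged then, once.
The state is a dict: "time_s": time; "joints": joint angles; "joint_velocities": joint speeds; "effort": joint torques, N m; "tcp_pos": TCP position; "ee_rot": TCP orientation; "wrist_force": force on the tool from outside, world axes, zero at the start; "moment": the same for the moment, N m; "gripper_width": opening from 0.0 (shut) to 1.0 (fully open); "gripper_force": force on a finger pad.
Only numpy, scipy, OpenCV 4.12 (cv2) and the standard library are available. Lean on these libraries where they do the work, as an engineer would, in place of code of your own. Each camera call takes 0.05 s, during which the arm holds its last target. There are 200 camera calls.

## Task

Push the work stop's tube fully home into its blue sleeve so that the orange spring catch pops up through the sleeve's window. The raised catch will not pass the sleeve's mouth: press it flush with the tube and, holding it down, slide the tube until the catch is partly under the sleeve, then let go of the catch and push the tube the rest of the way in. Leave the steel cup and the round tin where they are.

Things in the scene. Friction and masses are not known exactly. Their poses are not given: they have to be found in the camera images.
- work_stop: The telescoping work stop, screwed to the bench: a grey base plate carrying a horizontal blue rectangular sleeve (160 long, 39 wide, outside height from z 25.5 to 54.5 mm, roof 3 mm thick with its underside at z 51.5). Origin on the bench surface right under the centre of the sleeve's open mouth; its x axis points into the sleeve (the way the tube is to be pushed), its z axis up. The base plate reaches from x = -15 to +185 mm, 90 wide, 8 thick, with screw heads up to z 12.
- mouth (a point): Centre of the sleeve's mouth at the height of the tube's top face, z 50 mm.
- window (a point): Centre of the 34 x 18 mm window in the sleeve's roof, on its upper face, 55 mm in from the mouth. Keep the gripper clear of the tall orange bench grinder to the left (it and its dark mat fill the bench beyond x 0.53 m from y 0.13 m leftward) and of the vice at the bench's front edge (about x 0.33 to 0.48, y -0.21 to -0.08 m).
- inner_tube (a joint): How far the aluminium tube (30 wide, top face flat at z 50 mm, underside z 30) has been slid into the sleeve, in m: 0 fully drawn out, 0.110 fully home, where the end plate meets the mouth and the catch lies under the window. It starts between 0 and 0.026. It slides stiffly (about 1 N) and stays where it is left; a finger pressed on the catch with 7 N or more drags it along by friction. With the catch raised it is blocked at 0.040, where the catch's front meets the mouth.
- catch (a joint): How far the orange catch is pressed down, in m: 0 raised (7 mm above the tube's top face), 0.007 flush with the tube, about 0.0055 while trapped under the sleeve's roof. Spring: about 2 N at first, 4 N when flush. Must be 0.0055 or more to pass the mouth. Trapped once its front is a few mm under the roof, it need not be held any more.
- catch_top (a point): Centre of the top face of the orange catch, a block 30 long (along the tube) x 14 wide that sinks straight down into the tube wherever on it one presses. It moves with the tube and with pressing; raised, it is at z 57 mm. Between its rear end and the end plate lie 40 mm of bare tube. Press its rear part, so that the finger does not meet the sleeve before the front of the catch is under the roof.
- end_plate (a point): Centre of the outer face (the face away from the sleeve) of the black end plate on the tube's outer end, z 45 mm; the plate is 46 wide, 10 thick and reaches from z 20 to z 70 mm. Nothing lies behind it, so a finger can be lowered there to push it along the work stop's x axis; that takes about 3 N.
- steel_cup: Open steel cup, 57 mm across, 54 high, standing loose on the bench; origin at the centre of its underside. Bystander.
- tin: Round tin, 69 mm across, 25 high, loose on the bench; origin at the centre of its underside. Bystander.

How it is judged (in metres and radians):
On the way, in this order (a step that is already met when the one before it is completed fails the run):
1. the catch is pressed flush while it is still outside the sleeve (value of joint catch above 0.0056 m and value of joint inner_tube below 0.041 m), for 0.1 s.
2. the front of the catch is under the sleeve's roof, held down (value of joint catch above 0.0045 m and value of joint inner_tube above 0.043 m), for 0.1 s.
At the end, for the whole second after the job is handed in: The tube is home (within 4 mm of its full 110 mm) and at rest, the catch has popped up through the window (within 2 mm of fully raised), and the cup and the tin stand within 30 mm of where they were (value of joint inner_tube above 0.106 m and value of joint catch below 0.002 m and velocity of joint inner_tube between -0.005 and 0.005 m/s and distance of each of steel_cup, tin from where it was at the start of the episode below 0.03 m); the robot touches nothing.
It fails at once if the steel cup or the tin is shoved more than 30 mm (distance of any of steel_cup, tin from where it was at the start of the episode above 0.03 m).
It also fails if it takes over 48 s, if anything falls off the work surface, if the arm or the gripper's body presses on something with over 40 N, if the wrist force passes 120 N, or if a joint passes its speed limit or range.

## Working session

There is one attempt and no reset: what is moved stays moved. The work goes in short steps, Python scripts to look and compute and a tool call to move; the robot and the scene stay as the last step left them, time stands still between calls to the robot, and variables do not carry over. Pictures are saved under pics/ and viewed, at most 10 in all, crops included, and the job is handed in when it is done.

Besides the shell and the picture viewer there is one more tool, called after ">>>" as name(argument=value, ...), one argument or row to a line, values as JSON. step_arm: Moves the arm, as the interface text tells. Its arguments: {"type":"object","properties":{"targets":{"type":"string"},"claw":{"type":"number"}},"required":["targets"]}

```bash
mkdir -p pics
cat > h.py <<'E'
import numpy as np, cv2
from station import sense, cams, r
def cap(n):
    s=sense(); c=cams.capture(n); f=c["frame"]; h=f.shape[0]
    fl=h/2/np.tan(np.radians(c["vertical_fov"])/2)
    c["K"]=np.array([[fl,0,c["cx"]],[0,fl,c["cy"]],[0,0,1]])
    if n=="wrist":
        T=np.array(c["tool_from_camera"]); R=np.array(s["ee_rot"]).reshape(3,3)
        c["R"]=R@T[:3,:3]; c["e"]=R@T[:3,3]+np.array(s["tcp_pos"])
    else: c["R"]=np.array(c["rotation"]).reshape(3,3); c["e"]=np.array(c["eye"])
    return c
def ray(c,px,z):
    p=cv2.undistortPoints(np.float64(px).reshape(-1,1,2),c["K"],np.float64(c["dist_coeffs"])).reshape(-1,2)
    d=np.c_[p,np.ones(len(p))]@c["R"].T
    return c["e"]+d*((z-c["e"][2])/d[:,2])[:,None]
E
python3 - <<'E'
from h import *
for n in("scene","top"):
    c=cap(n); cv2.imwrite(f"pics/{n}1.png",c["frame"]); print(n,c["e"],c["R"].round(3).tolist(),c["vertical_fov"])
s=sense();print(s)
E
```

```text
scene [ 0.14341472 -0.68341142  0.91880136] [[0.85, -0.372, 0.373], [-0.526, -0.624, 0.577], [0.018, -0.687, -0.727]] 45.5456234105422
top [ 0.45942393 -0.00373463  1.29585268] [[0.021, -0.992, 0.121], [-1.0, -0.022, -0.006], [0.008, -0.121, -0.993]] 43.399860869829425
{'time_s': 0.1, 'joints': array([ 9.12488551e+01,  2.20857513e+01,  3.88377323e-01, -2.50147157e-02,
       -6.84138180e+01, -1.48169414e+01]), 'joint_velocities': array([ 0.04699342,  0.03316199,  0.20817286,  0.21517087,  0.02856138,
       -0.08185942]), 'effort': array([-5.44281665e-04, -3.91691566e+01,  1.87934536e+01,  4.23194915e+00,
        1.33994903e-02, -7.51012794e-05]), 'tcp_pos': array([0.14648019, 0.60703038, 0.22158142]), 'ee_rot': array([[ 9.72054056e-01, -2.34756853e-01, -3.63576708e-04],
       [-2.34757111e-01, -9.72052108e-01, -1.94902025e-03],
       [ 1.04130354e-04,  1.97990525e-03, -9.99998035e-01]]), 'wrist_force': array([ 0.55496311,  0.39532654, -0.69785827]), 'moment': array([ 0.02057989, -0.02361254,  0.08025673]), 'gripper_force': 0.0, 'gripper_width': 0.9996416550908719}
```

View pics/top1.png

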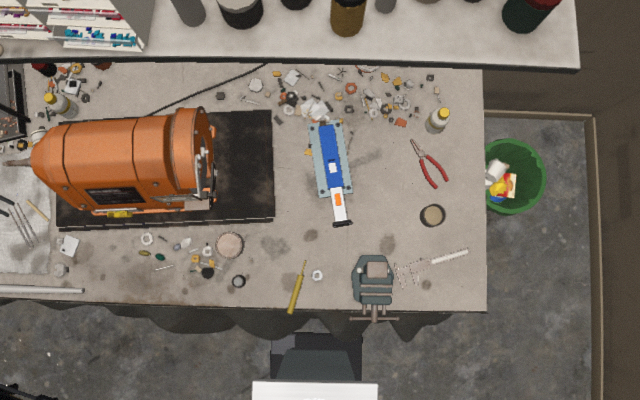

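View pics/scene1.png

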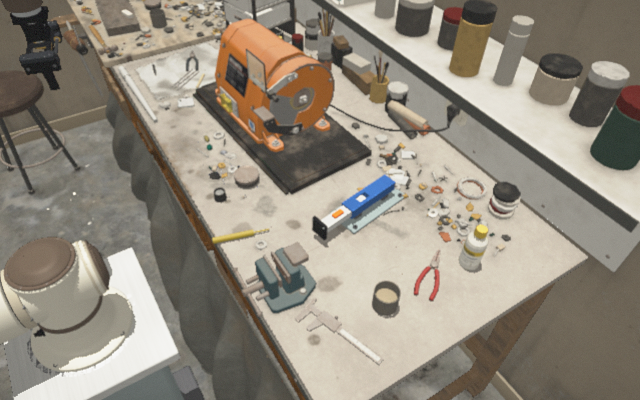

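The top view shows the blue sleeve around (331,155), the orange catch at (338,200), the black end plate at (343,223), the cup at (432,215) and the tin at (229,244). The scene view agrees: the tube points toward the robot and the catch is up.

Run:
```python
from h import *
def blob(c,lo,hi,roi):
    h=cv2.cvtColor(c["frame"],cv2.COLOR_BGR2HSV); m=cv2.inRange(h,lo,hi); k=np.zeros_like(m); x0,y0,x1,y1=roi; k[y0:y1,x0:x1]=m[y0:y1,x0:x1]
    n,l,s,ce=cv2.connectedComponentsWithStats(k); i=1+s[1:,4].argmax(); ys,xs=np.where(l==i); return np.c_[xs,ys].astype(float)
for n,rb in(("top",(300,100,365,240)),("scene",(310,165,410,245))):
    c=cap(n)
    b=blob(c,(100,120,60),(125,255,255),rb); o=blob(c,(5,150,120),(22,255,255),(rb[0]+20,rb[1],rb[2],rb[3]))
    cv2.imwrite(f"pics/{n}2.png",cv2.resize(c["frame"][rb[1]:rb[3],rb[0]:rb[2]],None,fx=4,fy=4,interpolation=2))
    if n=="top":
        B=ray(c,b,.0545)[:,:2]; rect=cv2.minAreaRect(B.astype(np.float32)*1000); print("blue rect",rect, cv2.boxPoints(rect))
    O=ray(c,o,.057); print(n,len(b),"catch",O.mean(0),len(o),o.mean(0), cv2.minAreaRect(O[:,:2].astype(np.float32)*1000))
    print("cup/tin",ray(c,[[432,213],[229,244]],.03)) if n=="top" else 0
```

```text
blue rect ((719.9923706054688, -27.54724884033203), (160.70411682128906, 39.153717041015625), 10.27545166015625) [[637.4369    -22.617626 ]
 [644.42114   -61.14338  ]
 [802.54785   -32.47687  ]
 [795.5636      6.0488815]]
top 877 catch [ 0.61034292 -0.04707103  0.057     ] 51 [337.47058824 199.09803922] ((610.59814453125, -47.13608932495117), (26.46927261352539, 10.89706039428711), 9.10586929321289)
cup/tin [[ 0.58323227 -0.28961269  0.03      ]
 [ 0.49376799  0.22297457  0.03      ]]
scene 824 catch [ 0.60709119 -0.05228915  0.057     ] 43 [337.30232558 213.41860465] ((606.969970703125, -52.26909637451172), (28.374629974365234, 11.914825439453125), 13.338993072509766)
```

>>> step_arm(
  targets="0 0 -0.5 -6; 0 0 -0.5 -6; 0 0 -0.5 -6; 0 0 -0.5 -6; 0 0 0 0",
  claw=0,
)

```text
time_s: 0.62
tcp_pos: [0.1467, 0.608, 0.2435]
ee_rot: [[0.983, 0.183, 0.0], [0.183, -0.983, 0.002], [0.001, -0.002, -1.0]]
wrist_force: [0.0, -0.5, 0.3]
gripper_width: 0.707
gripper_force: 0.0
```

>>> step_arm(
  targets="1.06 3.5 0 0; 1.06 3.5 0 0; 1.06 3.5 0 0; 1.06 3.5 0 0; 1.06 3.5 0 0; 1.06 3.5 0 0; 1.06 3.5 0 0; 1.06 3.5 0 0; 1.06 3.5 0 0; 1.06 3.5 0 0; 1.06 3.5 0 0; 1.06 3.5 0 0",
)

```text
time_s: 1.62
tcp_pos: [0.3479, 0.2157, 0.2425]
ee_rot: [[0.984, 0.179, 0.0], [0.179, -0.984, 0.0], [0.0, -0.0, -1.0]]
wrist_force: [-0.6, 0.0, -0.5]
gripper_width: 0.006
gripper_force: 0.0
```

>>> step_arm(
  targets="1.06 3.5 0 0; 1.06 3.5 0 0; 1.06 3.5 0 0; 0 3.5 0 0; 0 3.5 0 0; 0 3.5 0 0; 0 3.5 0 0; 0 3.5 0 0; 0 0 0 0; 0 0 0 0",
)

```text
time_s: 2.45
tcp_pos: [0.4294, -0.0537, 0.2421]
ee_rot: [[0.985, 0.175, -0.001], [0.175, -0.985, 0.0], [-0.001, -0.0, -1.0]]
wrist_force: [0.1, 0.0, -0.2]
gripper_width: 0.007
gripper_force: 0.0
```

Run:
```python
from h import *
c=cap("wrist"); cv2.imwrite("pics/w1.png",c["frame"]); print(c["e"],c["R"].round(2).tolist())
```

```text
[ 0.49337957 -0.0418795   0.40356945] [[0.17, -0.96, -0.24], [-0.98, -0.17, -0.04], [-0.0, 0.24, -0.97]]
```

View pics/w1.png

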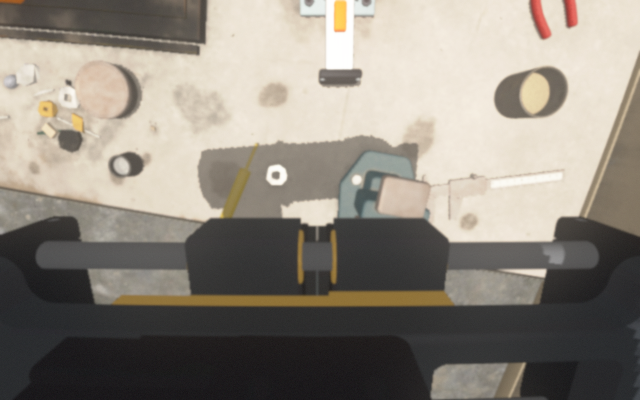

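The wrist view looks ahead along the tube: the end plate is at (340,75), the catch at (340,15), and the closed fingers at (317,255). I'll move forward before measuring.

>>> step_arm(
  targets="3 0 0 0; 3 0 0 0; 3 0 0 0; 0 0 0 0; 0 0 0 0",
)

```text
time_s: 2.92
tcp_pos: [0.5188, -0.0339, 0.2415]
ee_rot: [[0.983, 0.182, -0.002], [0.182, -0.983, -0.0], [-0.002, -0.0, -1.0]]
wrist_force: [-0.3, 0.7, -0.0]
gripper_width: 0.006
gripper_force: 0.0
```

```bash
cat > meas.py <<'E'
from h import *
s=sense(); c=cap("wrist")
h=cv2.cvtColor(c["frame"],cv2.COLOR_BGR2HSV)
def big(m):
    n,l,st,ce=cv2.connectedComponentsWithStats(m); i=1+st[1:,4].argmax(); ys,xs=np.where(l==i); return np.c_[xs,ys].astype(float)
k=np.zeros(h.shape[:2],np.uint8); k[:205,260:420]=255
b=big(cv2.inRange(h,(100,120,60),(125,255,255))&k); o=big(cv2.inRange(h,(5,150,120),(22,255,255))&k)
B=ray(c,b,.0545)[:,:2]; O=ray(c,o,.057)[:,:2]
print("tcp",s["tcp_pos"].round(4)); rb=cv2.minAreaRect((B*1000).astype(np.float32)); ro=cv2.minAreaRect((O*1000).astype(np.float32))
print("blue",rb,cv2.boxPoints(rb).round(1).tolist()); print("catch",ro,o.mean(0))
d=big(cv2.inRange(h,(0,0,0),(180,255,60))&k); print("dark px",d.min(0),d.max(0),len(d)); print("plate at z .07", ray(c,[[d[:,0].mean(),d[:,1].max()],[d[:,0].mean(),d[:,1].min()]],.07).round(4))
E
python3 meas.py; python3 -c "
from h import *
cv2.imwrite('pics/w2.png',cap('wrist')['frame'])"
```

```text
tcp [ 0.5188 -0.0339  0.2415]
blue ((677.447021484375, -34.14275360107422), (74.52164459228516, 37.07497024536133), 10.81904125213623) [[637.4000244140625, -22.899999618530273], [644.2999877929688, -59.29999923706055], [717.5, -45.400001525878906], [710.5999755859375, -8.899999618530273]]
catch ((606.97119140625, -50.67052459716797), (4.347341537475586, 21.030126571655273), 86.25808715820312) [346.05882353 109.88235294]Traceback (most recent call last):
  File "meas.py", line 11, in <module>
    d=big(cv2.inRange(h,(0,0,0),(180,255,60))&k); print("dark px",d.min(0),d.max(0),len(d)); print("plate at z .07", ray(c,[[d[:,0].mean(),d[:,1].max()],[d[:,0].mean(),d[:,1].min()]],.07).round(4))
  File "meas.py", line 5, in big
    n,l,st,ce=cv2.connectedComponentsWithStats(m); i=1+st[1:,4].argmax(); ys,xs=np.where(l==i); return np.c_[xs,ys].astype(float)
                                                       ~~~~~~~~~~~~~~~^^
ValueError: attempt to get argmax of an empty sequence
```

View pics/w2.png

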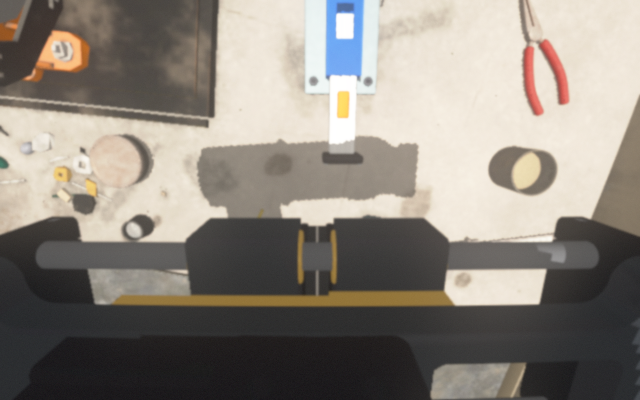

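The view shows the catch at x 337–349, y 92–117, the mouth edge at y≈76, and the end plate at x 323–362, y 153–163.

Run:
```python
from h import *
c=cap("wrist")
h=cv2.cvtColor(c["frame"],cv2.COLOR_BGR2HSV); m=cv2.inRange(h,(5,120,120),(32,255,255)); m[:85]=0;m[125:]=0;m[:,:325]=0;m[:,360:]=0
ys,xs=np.where(m); print(xs.min(),xs.max(),ys.min(),ys.max(),len(xs))
O=ray(c,np.c_[xs,ys],.057)[:,:2]; ro=cv2.minAreaRect((O*1000).astype(np.float32)); print("catch",ro)
print("plate",ray(c,[[342,163],[342,153]],.07).round(4).tolist())
T=np.array(c["tool_from_camera"]); print(T.round(4).tolist())
u=np.array([.983,.184]);v=np.array([.184,-.983]); tcp=sense()["tcp_pos"][:2]
for n,p in(("catch",np.array(ro[0])/1000),("mouth",np.array([.6409,-.0414])),("plate",ray(c,[[342,163]],.07)[0,:2])): print(n,((p-tcp)@u).round(4),((p-tcp)@v).round(4))
```

```text
338 348 92 116 249
catch ((609.272216796875, -46.94157791137695), (25.78643798828125, 11.078540802001953), 11.311111450195312)
plate [[0.5461, -0.0576, 0.07], [0.557, -0.0554, 0.07]]
[[-0.0013, -0.971, -0.2393, 0.0649], [1.0, -0.0013, -0.0001, -0.0005], [-0.0002, -0.2393, 0.971, -0.1616], [0.0, 0.0, 0.0, 1.0]]
catch 0.0882 0.0286
mouth 0.1204 0.029
plate 0.0241 0.0275
```

>>> step_arm(
  targets="2.5 1 0 0; 2.5 1 0 0; 2.5 0.9 0 0; 0 0 3 0; 0 0 3 0; 0 0 3 0; 0 0 3 0; 0 0 3 0; 0 0 0 0; 0 0 0 0",
)

```text
time_s: 3.9
tcp_pos: [0.596, -0.0508, 0.0922]
ee_rot: [[0.983, 0.182, -0.003], [0.182, -0.983, -0.001], [-0.003, 0.0, -1.0]]
wrist_force: [1.1, 0.1, 0.4]
gripper_width: 0.005
gripper_force: 0.0
```

```bash
cat > rel.py <<'E'
from h import *
s=sense();u=np.array([.983,.184]);v=np.array([.184,-.983])
d=s["tcp_pos"][:2]-np.array([.6409,-.0414]); print("along,side,z mm",(d@u*1000).round(1),(d@v*1000).round(1),s["tcp_pos"][2].round(4),s["wrist_force"].round(1))
E
python3 rel.py
python3 -c "
from h import *
f=cap('scene')['frame'][120:280,260:460]
cv2.imwrite('pics/s3.png',cv2.resize(f,None,fx=4,fy=3.75))"
```

```text
along,side,z mm -45.8 0.9 0.0922 [1.1 0.1 0.4]
```

View pics/s3.png

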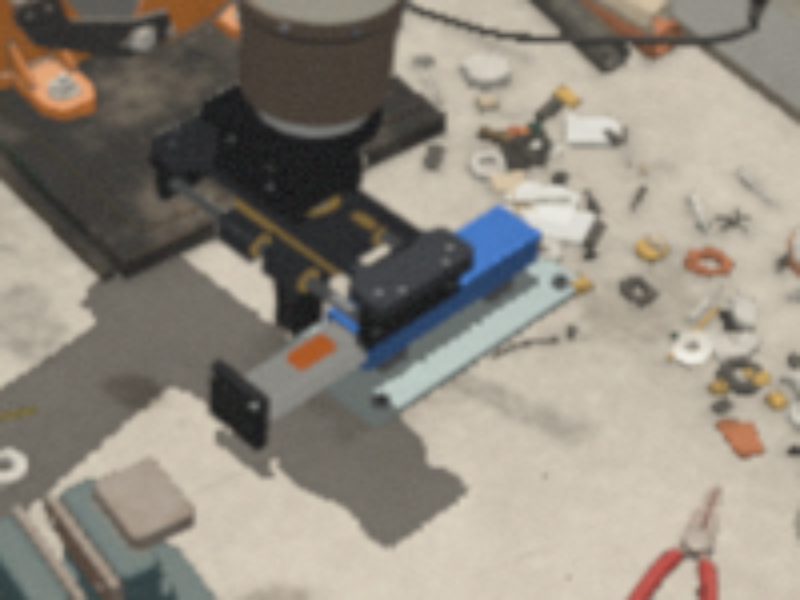

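The scene crop shows the gripper above the tube behind the sleeve, clear of the grinder. The catch at about (312,352) is still free. I'll lower it now.

>>> step_arm(
  targets="0 0 1.5 0; 0 0 1.5 0; 0 0 0.5 0; 0 0 0.3 0; 0 0 0.3 0; 0 0 0 0; 0 0 0 0",
)

```text
time_s: 4.53
tcp_pos: [0.5985, -0.0505, 0.0532]
ee_rot: [[0.983, 0.182, 0.003], [0.182, -0.983, 0.0], [0.003, 0.0, -1.0]]
wrist_force: [-1.1, -0.0, 2.4]
gripper_width: 0.006
gripper_force: 1.5
```

>>> step_arm(
  targets="0 0 0.2 0; 0 0 0.1 0; 0 0 0 0; 0 0 0 0",
)

```text
time_s: 4.87
tcp_pos: [0.599, -0.0504, 0.0504]
ee_rot: [[0.983, 0.182, 0.004], [0.182, -0.983, 0.0], [0.004, 0.001, -1.0]]
wrist_force: [-0.6, 1.7, 8.2]
gripper_width: 0.004
gripper_force: 3.9
```

>>> step_arm(
  targets="0 0 0.1 0; 0 0 0 0; 0 0 0 0; 0 0 0 0",
)

```text
time_s: 5.2
tcp_pos: [0.5999, -0.0503, 0.0504]
ee_rot: [[0.983, 0.182, 0.006], [0.182, -0.983, 0.0], [0.006, 0.001, -1.0]]
wrist_force: [-0.4, 2.2, 10.5]
gripper_width: 0.005
gripper_force: 5.5
```

```bash
python3 rel.py
```

```text
along,side,z mm -41.9 1.2 0.0504 [-0.4  2.2 10.5]
```

>>> step_arm(
  targets="0.2 0 0.05 0; 0.2 0 0 0; 0.2 0 0 0; 0.2 0 0 0; 0.2 0 0 0; 0.2 0 0 0; 0 0 0 0",
)

```text
time_s: 5.78
tcp_pos: [0.6123, -0.048, 0.0504]
ee_rot: [[0.983, 0.183, 0.007], [0.183, -0.983, 0.0], [0.007, 0.001, -1.0]]
wrist_force: [0.4, 1.6, 11.6]
gripper_width: 0.006
gripper_force: 6.0
```

```bash
python3 rel.py
python3 - <<'E'
from h import *
c=cap("scene");f=c["frame"];h=cv2.cvtColor(f,cv2.COLOR_BGR2HSV)
k=np.zeros(h.shape[:2],np.uint8);k[195:245,305:345]=255
for n,lo,hi in(("dark",(0,0,0),(180,255,60)),("orange",(5,150,100),(22,255,255))):
    m=cv2.inRange(h,lo,hi)&k; ys,xs=np.where(m)
    print(n,len(xs),xs.mean(),ys.mean(),xs.min(),xs.max())
cv2.imwrite("pics/s4.png",cv2.resize(f[170:270,280:413],None,fx=6,fy=6))
E
```

```text
along,side,z mm -29.3 1.3 0.0504 [ 0.4  1.6 11.6]
dark 385 330.2181818181818 214.48831168831168 317 344<stdin>:6: RuntimeWarning: Mean of empty slice.
  ret = ret.dtype.type(ret / rcount)
Traceback (most recent call last):
ValueError: zero-size array to reduction operation minimum which has no identity
```

Run:
```python
from h import *
f=cap("scene")["frame"]
g=cv2.imread("pics/scene1.png")
cv2.imwrite("pics/s4.png",np.hstack([cv2.resize(x[170:260,290:355],None,fx=6,fy=6) for x in(g,f)]))
```

```text
(no output)
```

View pics/s4.png

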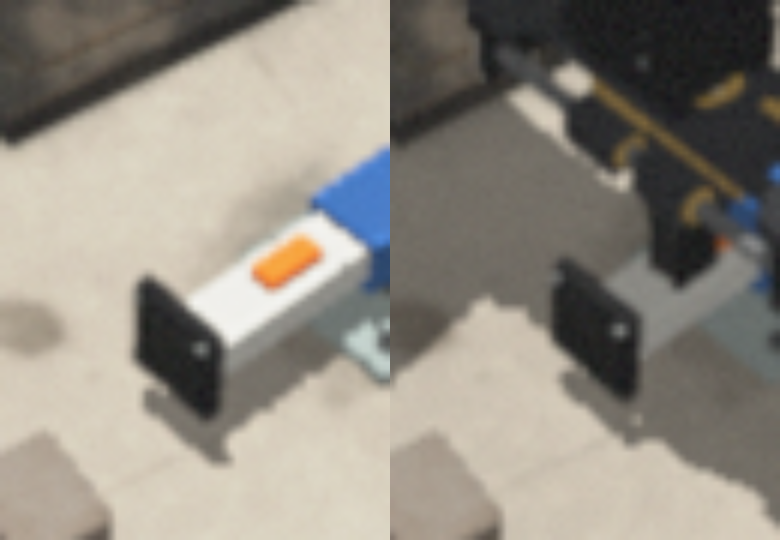

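The end-plate bolt moved from (201,348) to (231,330) in the crop, about 16 mm. That matches the finger's travel, so the tube is following. I'll continue.

>>> step_arm(
  targets="0.2 0 0 0; 0.2 0 0 0; 0.2 0 0 0; 0.2 0 0 0; 0.2 0 0 0; 0.2 0 0 0; 0.1 0 0 0; 0 0 0 0; 0 0 0 0; 0 0 0 0",
)

```text
time_s: 6.72
tcp_pos: [0.6249, -0.0457, 0.0504]
ee_rot: [[0.983, 0.183, 0.008], [0.183, -0.983, 0.0], [0.007, 0.001, -1.0]]
wrist_force: [-1.2, 1.9, 11.9]
gripper_width: 0.007
gripper_force: 5.8
```

```bash
python3 rel.py
python3 - <<'E'
from h import *
f=cap("scene")["frame"]
g=cv2.imread("pics/scene1.png")
cv2.imwrite("pics/s5.png",np.hstack([cv2.resize(x[170:260,290:355],None,fx=6,fy=6) for x in(g,f)]))
E
```

```text
along,side,z mm -16.5 1.3 0.0504 [-1.2  1.9 11.9]
```

View pics/s5.png

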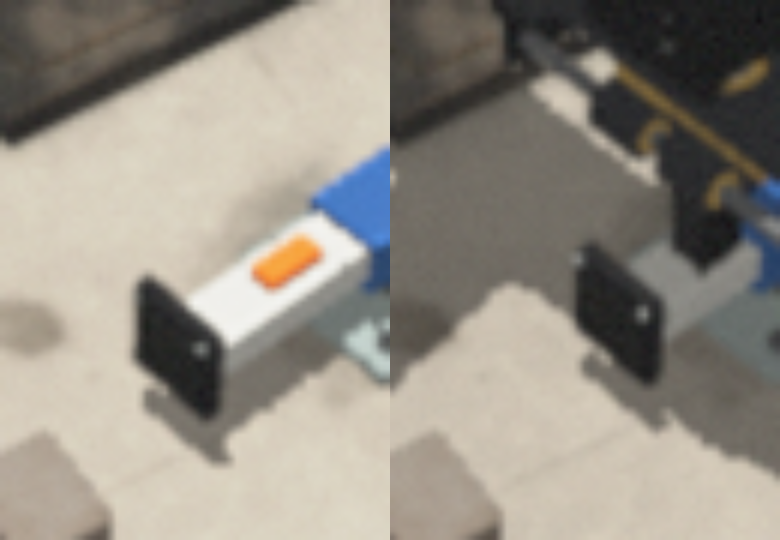

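The bolt is now at (252,313), about 29 mm from its start, so the tube is at roughly 0.052 and the catch front is well under the roof. Next I'll lift and go behind the end plate.

>>> step_arm(
  targets="0 0 -1 0; 0 0 -2 0; 0 0 -2 0; 0 0 -1.5 0; -2.5 0 0 0; -2.5 0 0 0; -2.5 0 0 0; -0.5 0 0 0; 0 0 0 0; 0 0 0 0",
)

```text
time_s: 7.6
tcp_pos: [0.5437, -0.0608, 0.1124]
ee_rot: [[0.983, 0.181, 0.001], [0.181, -0.983, -0.0], [0.001, 0.0, -1.0]]
wrist_force: [-0.0, -0.1, 0.5]
gripper_width: 0.005
gripper_force: 0.0
```

```bash
python3 rel.py
python3 - <<'E'
from h import *
c=cap("wrist"); f=c["frame"]
cv2.imwrite("pics/w6.png",f)
E
```

```text
along,side,z mm -99.1 1.2 0.1124 [-0.  -0.1  0.5]
```

View pics/w6.png

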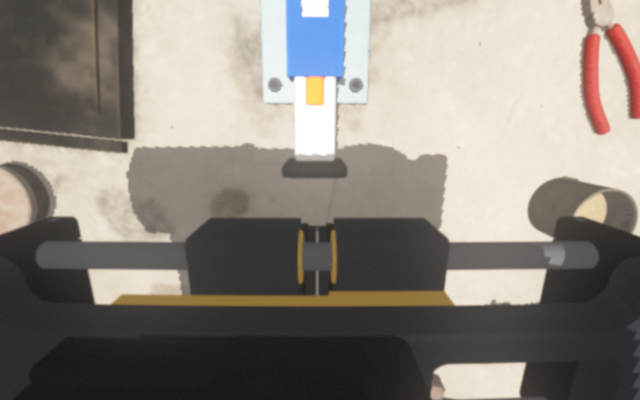

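The orange catch at (315,77–104) is partly under the sleeve mouth and trapped. The end plate at (315,168) is centred in front of the fingers.

>>> step_arm(
  targets="0 0 2.5 0; 0 0 2.5 0; 0 0 1.7 0; 0 0 0 0; 1 0 0 0; 1 0 0 0; 0.5 0 0 0; 0.5 0 0 0; 0.5 0 0 0; 0 0 0 0",
)

```text
time_s: 8.48
tcp_pos: [0.5792, -0.0542, 0.0458]
ee_rot: [[0.983, 0.181, 0.002], [0.181, -0.983, 0.0], [0.002, 0.0, -1.0]]
wrist_force: [-1.1, -0.3, 0.8]
gripper_width: 0.003
gripper_force: 0.2
```

```bash
python3 rel.py
```

```text
along,side,z mm -63.0 1.2 0.0458 [-1.1 -0.3  0.8]
```

>>> step_arm(
  targets="0.5 0 0 0; 0.5 0 0 0; 0.5 0 0 0; 0.5 0 0 0; 0.5 0 0 0; 0.5 0 0 0; 0.5 0 0 0; 0.3 0 0 0; 0 0 0 0; 0 0 0 0",
)

```text
time_s: 9.32
tcp_pos: [0.6161, -0.0471, 0.045]
ee_rot: [[0.983, 0.181, 0.002], [0.181, -0.983, 0.0], [0.002, -0.0, -1.0]]
wrist_force: [0.4, 1.0, -0.2]
gripper_width: 0.005
gripper_force: 0.0
```

```bash
python3 rel.py
```

```text
along,side,z mm -25.5 1.1 0.045 [ 0.4  1.  -0.2]
```

>>> step_arm(
  targets="0.2 0 0 0; 0.2 0 0 0; 0.1 0 0 0; 0 0 0 0; 0 0 0 0",
)

```text
time_s: 9.73
tcp_pos: [0.62, -0.0464, 0.045]
ee_rot: [[0.983, 0.181, 0.0], [0.181, -0.983, 0.0], [0.0, -0.0, -1.0]]
wrist_force: [-1.6, 0.3, 0.0]
gripper_width: 0.007
gripper_force: 0.6
```

>>> step_arm(
  targets="0.1 0 0 0; 0.1 0 0 0; 0 0 0 0; 0 0 0 0",
)

```text
time_s: 10.07
tcp_pos: [0.62, -0.0465, 0.0449]
ee_rot: [[0.984, 0.181, -0.004], [0.181, -0.984, -0.0], [-0.004, -0.0, -1.0]]
wrist_force: [-4.9, 0.5, 3.4]
gripper_width: 0.005
gripper_force: 2.8
```

```bash
python3 rel.py
```

```text
along,side,z mm -21.5 1.1 0.0449 [-4.9  0.5  3.4]
```

>>> step_arm(
  targets="0.1 0 0 0; 0.1 0 0 0; 0 0 0 0; 0 0 0 0",
)

```text
time_s: 10.4
tcp_pos: [0.62, -0.0465, 0.0449]
ee_rot: [[0.984, 0.18, -0.008], [0.18, -0.984, -0.001], [-0.008, -0.001, -1.0]]
wrist_force: [-9.8, -0.1, 7.0]
gripper_width: 0.004
gripper_force: 4.7
```

>>> step_arm(
  targets="-1 0 0 0; -2 0 0 0; 0 0 -2 0; 0 0 -3 0; 0 0 -3 0; 0 0 -3 0; -3 0 0 0; -3 0 0 0; -3 0 0 0; 0 0 0 0; 0 0 0 0",
)

```text
time_s: 11.32
tcp_pos: [0.5058, -0.0677, 0.1561]
ee_rot: [[0.983, 0.181, 0.003], [0.181, -0.983, 0.0], [0.003, 0.0, -1.0]]
wrist_force: [0.7, 0.0, 1.0]
gripper_width: 0.008
gripper_force: 0.0
```

```bash
python3 - <<'E'
from h import *
a=cap("wrist")["frame"][0:200,200:440]
b=cap("scene")["frame"][160:260,310:430]
cv2.imwrite("pics/f7.png",np.hstack([cv2.resize(a,(480,400)),cv2.resize(b,(300,250)) if 0 else cv2.resize(b,(320,400))]))
E
python3 rel.py
```

```text
along,side,z mm -136.0 1.0 0.1558 [ 1.2 -0.9 -0. ]
```

View pics/f7.png

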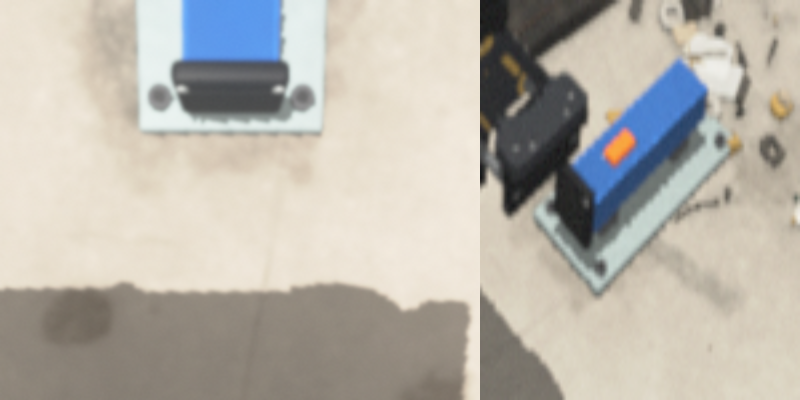

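The end plate is against the mouth, and the catch stands up through the window at (620,147). The robot is clear, so I'm handing in.

```bash
python3 -c "
from h import *
print(r.finish_job())"
```

```text
the job is handed in; nothing more can be done
None
```

The tube is fully home with the catch popped up through the sleeve's window, the cup and tin were not touched, and the job is handed in; the station returned no verdict.

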